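Kit the power-supply parts into their nests

TASK

Kit the parts for the next power supply: put the heat sink, the transformer, the capacitor and the ring choke each into the black-rimmed nest made for its shape, the choke with its hole over the post. Set each one down gently so that it stands upright and flat on the floor of its nest, inside the rim, and let go of it. Leave the finished circuit board and the flux bottle where they are.

Things in the scene. Friction and masses are not known exactly. Their poses are not given: they have to be found in the camera images.
- heatsink: finned aluminium heat sink, 76 mm long (x) x 28 wide (y) x 28 high (z), fins running lengthways and pointing up, about 110 g, loose on the bench. Origin: centre of its underside; z up. Grip across the 28 mm width.
- transformer: small mains transformer, 60 mm long (x) x 36 wide (y) x 46 high (z), about 240 g, loose: white foot plate 60 x 36 x 4, dark laminated core 60 x 24 up to 46 high, copper winding 38 long x 36 wide from 6 to 36 high around its middle. Origin: centre of its underside; z up. Grip across the 36 mm width of the winding.
- capacitor: standing can capacitor, black upright cylinder of diameter 34 mm, 50 high, grey metal top with a cross, about 60 g, loose. Origin: centre of its underside; z up.
- choke: ring-shaped choke (copper toroid) lying flat, outer diameter 52 mm, hole diameter 28, 24 high, about 90 g, loose. Origin: centre of its underside; z up. Grip across the outside.
- nest_heatsink: nest for the heat sink: the longest rectangular nest, inside 92 mm (x) x 44 (y), outside 100 x 52. Fixed to the bench. Grey floor 3 mm above the bench, inside a black rim 4 mm wide whose top is 7 mm above the bench. Origin: centre of its underside, on the bench, z up.
- nest_transformer: nest for the transformer: the shorter, broader rectangular nest, inside 76 mm (x) x 52 (y), outside 84 x 60. Fixed to the bench. Grey floor 3 mm above the bench, inside a black rim 4 mm wide whose top is 7 mm above the bench. Origin: centre of its underside, on the bench, z up.
- nest_capacitor: nest for the capacitor: the small round nest without a post, inside diameter 50 mm, outside 58. Fixed to the bench. Grey floor 3 mm above the bench, inside a black rim 4 mm wide whose top is 7 mm above the bench. Origin: centre of its underside, on the bench, z up.
- nest_choke: nest for the choke: the larger round nest, inside diameter 68 mm, outside 76, with an upright black post of diameter 12 in the middle, its top 18 mm above the bench, for the choke's hole. Fixed to the bench. Grey floor 3 mm above the bench, inside a black rim 4 mm wide whose top is 7 mm above the bench. Origin: centre of its underside, on the bench, z up.
- board: finished green circuit board on a black carrier, 70 (x) x 48 (y) x 20 mm high, loose; to be left alone. Origin: centre of its underside.
- flux_bottle: little amber flux bottle standing upright, diameter 28 mm, 50 high, loose; to be left alone. Origin: centre of its underside.
Mind the look-alikes: they are no part of the job. What is shaped like the heatsink but turquoise or yellow is not meant. What is shaped like the nest_capacitor but green is not meant.

How it is judged (in metres and radians):
At the end, for the whole second after the job is handed in: Each part rests in its own nest: centre within 13 mm of the nest's, underside less than 5.5 mm above the bench (on the 3 mm floor, not the rim), tilt under 0.12 rad, heat sink and transformer lengthways with the nest within 0.5 rad (either way round), all at rest (horizontal distance between heatsink and nest_heatsink below 0.013 m and z of heatsink in the frame of nest_heatsink below 0.0055 m and angle between each of heatsink, transformer, capacitor, choke's own z axis and vertical below 0.12 rad and linear speed of each of heatsink, transformer, capacitor, choke below 0.03 m/s and angular speed of each of heatsink, transformer, capacitor, choke below 0.3 rad/s and angle between the x axis of heatsink and the x axis of nest_heatsink, either way round below 0.5 rad and horizontal distance between transformer and nest_transformer below 0.013 m and z of transformer in the frame of nest_transformer below 0.0055 m and angle between the x axis of transformer and the x axis of nest_transformer, either way round below 0.5 rad and horizontal distance between capacitor and nest_capacitor below 0.013 m and z of capacitor in the frame of nest_capacitor below 0.0055 m and horizontal distance between choke and nest_choke below 0.013 m and z of choke in the frame of nest_choke below 0.0055 m); the robot touches nothing.
It fails at once if a part is dropped or pressed hard into its nest (over 40 N) (contact force between heatsink and nest_heatsink above 40 N or contact force between transformer and nest_transformer above 40 N or contact force between capacitor and nest_capacitor above 40 N or contact force between choke and nest_choke above 40 N).
It fails at once if the finished circuit board is pushed more than 25 mm from its place or tipped (distance of board from where it was at the start of the episode above 0.025 m or angle between board's own z axis and vertical above 0.5 rad).
It fails at once if the flux bottle is pushed more than 25 mm from its place or tipped (distance of flux_bottle from where it was at the start of the episode above 0.025 m or angle between flux_bottle's own z axis and vertical above 0.5 rad).
It also fails if it takes over 106 s, if anything falls off the work surface, if the arm or the gripper's body presses on something with over 40 N, if the wrist force passes 120 N, or if a joint passes its speed limit or range.

ROBOT

A 6-joint arm with a two-finger parallel gripper is mounted at the origin on the work surface. World frame = base frame: x ahead of the robot, y to its left, z up, the work surface at z = 0. Lengths are in m, angles in degrees, forces in N, time in s.
With the tool pointing down it reaches from about 0.375 to 0.9 m from the base axis. Payload 3.1 kg.
Tool frame: the origin (TCP) lies on the centre line of the jaws, within the pads' length; the fingertips stand 17 mm ahead of it and the grasp point (between the pads) lies 2 mm behind it; z points along the fingers, y is the line along which they close (so a half turn about z gives the same grasp; the last joint's range is limited). The gripper opens to 87 mm and grips with 3 to 60 N. Pads are 19 mm wide; open, the fingers measure 117 mm over their backs; the gripper's body (75 mm by 190 mm) begins 51 mm behind the grasp point.
Start: joints at [-76.69, 30.224, 82.088, -0, 67.689, -10.227], TCP at [0.25, -0.573, 0.24] pointing down, gripper open.
Joint ranges: [-176.69, 176.69], [-43.24, 126.21], [12.49, 139.97], [-82, 262], [0, 151.66], [-163.58, 163.58]. Speed limits (degrees/s): [159.86, 159.86, 180, 180, 180, 180].

INTERFACE

Orientations are given as a 3x3 rotation matrix whose columns are the frame's x, y, z axes.
In Python, from rig import bot, imaging, finder gives the robot as it stands. The module is installed in compiled form; this text tells all that it offers.
- The arm moves only by the tool play_rows, never from a script. Its argument "motion" is a list that holds one entry, the list of rows, each a list of 6 numbers: the shift along the tool's x, y, z in normalised numbers (1 is 400 mm), then the turn, a rotation vector about the tool's x, y, z in shares of 120 degrees (1.0 is 120 degrees). In form: [[[dx, dy, dz, wx, wy, wz], ...]]. A call has 1 to 8 rows; each row is the pose to reach, as a shift and turn from the pose commanded when the call began, along the tool's axes at that moment; what a row does not reach only later rows make up. A row lasts 1/12 s, in which the tool goes at most 41.7 mm and 7.16 degrees, less where a joint would pass 70% of its speed; a pose out of reach is approached as far as the arm can. A shift or turn number past 1, either way, is cut back to 1. A call with a gripper value outside its range is refused whole. "fingers" is the finger opening in m, from 0 to 0.087, set as the call begins (left out, the last holds). The fingers move at their own pace and stop on an object; the grip force is fixed at half the most. Time passes only in rows, so rows that repeat a pose let the fingers close. It gives the time, the measured TCP pose, the force, the opening and the grip force at its end, in the units of the state.
- bot.read_state(): the state, without advancing time (a new reading comes with each control period).
- imaging.capture(name): name is "side" or "top"; returns a dict with "frame" (480x640x3 uint8, red, green, blue), "camera_matrix" (3x3 intrinsics, pixels), "R" (3x3) and "t" (3): a world point X has camera coordinates R X + t. Camera axes: x right, y down, z forward; pixel columns grow to the right and rows downward; lengths in m; the calibration is good to about 2 mm. A picture is of the moment at which its call begins. There is no depth.
- bot.hand_in(): hands the job in; it is judged then, once.
Trained networks look in the newest picture that a camera, given by its name, has taken for a name from the list of things; names that differ only in an ending like _2 or _b are one class to them, and where a whole thing is asked for, a point or a joint stands for the part that bears it (a point fixed in the world has none). Each returns a list of dicts, best first, with "confidence" (0 to 1); they miss things now and then, are a little off and sometimes report something else, mostly with a low value. They report only what shows in the picture. A call takes as long as a camera call. They do not tell look-alikes from the thing itself.
- finder.recognise(camera, name): "at" ([x, y, z] in m, in world coordinates, good to about 4 mm: the middle of the surface that is visible of it).
- finder.outline_of(camera, name): "pixels" (480x640 bool, what is visible of it).
The state is a dict: "time_s": time; "joint_positions": joint angles; "qvel": joint speeds; "tau": joint torques, N m; "position": TCP position; "tcp_rot": TCP orientation; "force": force on the tool from outside, world axes, zero at the start; "moment": the same for the moment, N m; "opening": opening from 0.0 (shut) to 1.0 (fully open); "grasp_force": force on a finger pad.
Only numpy, scipy, OpenCV 4.12 (cv2) and the standard library are available. Lean on these libraries where they do the work, as an engineer would, in place of code of your own. Each camera call takes 0.05 s, during which the arm holds its last target. There are 200 camera calls.

## Working session

There is one attempt and no reset: what is moved stays moved. The work goes in short steps, Python scripts to look and compute and a tool call to move; the robot and the scene stay as the last step left them, time stands still between calls to the robot, and variables do not carry over. Pictures are saved under pics/ and viewed, at most 14 in all, crops included, and the job is handed in when it is done.

Besides the shell and the picture viewer there is one more tool, called after "Request:" as name(argument=value, ...), one argument or row to a line, values as JSON. play_rows: Moves the arm, as the interface text tells. Its arguments: {"type":"object","properties":{"motion":{"type":"array"},"fingers":{"type":"number"}},"required":["motion"]}

```bash
mkdir -p pics; cat > h.py <<'E'
import numpy as np, cv2
from rig import bot, imaging, finder
NAMES=["heatsink","transformer","capacitor","choke","nest_heatsink","nest_transformer","nest_capacitor","nest_choke","board","flux_bottle"]
def px(c,X):
    p=c["camera_matrix"]@(c["R"]@np.array(X)+c["t"]); return p[:2]/p[2]
def ray(c,uv,z):
    d=c["R"].T@np.linalg.solve(c["camera_matrix"],[uv[0],uv[1],1.]); o=-c["R"].T@c["t"]
    return o+d*(z-o[2])/d[2]
def save(c,n,box=None,s=1):
    f=c["frame"][...,::-1]
    if box: f=f[box[1]:box[3],box[0]:box[2]]
    cv2.imwrite("pics/"+n,cv2.resize(f,None,fx=s,fy=s,interpolation=cv2.INTER_CUBIC))
E
python3 - <<'E'
from h import *
np.set_printoptions(precision=3,suppress=True)
for cam in ["top","side"]:
    c=imaging.capture(cam); save(c,cam+"1.png"); print(cam,"pos",-c["R"].T@c["t"],c["R"][2])
    for n in NAMES:
        for d in finder.recognise(cam,n)[:4]:
            if d["confidence"]>.2: print(n,round(d["confidence"],2),np.array(d["at"]),px(c,d["at"]).round())
print(bot.read_state())
E
```

```text
top pos [0.387 0.015 1.237] [ 0.114 -0.021 -0.993]
heatsink 0.79 [0.407 0.463 0.024] [ 89. 299.]
heatsink 0.76 [0.507 0.446 0.022] [ 99. 251.]
transformer 0.58 [ 0.526 -0.444  0.044] [519. 241.]
capacitor 0.77 [0.654 0.008 0.05 ] [305. 181.]
capacitor 0.42 [0.378 0.271 0.002] [182. 312.]
choke 0.55 [ 0.603 -0.239  0.022] [420. 207.]
nest_heatsink 0.78 [ 0.434 -0.118  0.004] [364. 285.]
nest_heatsink 0.58 [ 0.527 -0.444  0.044] [519. 240.]
nest_transformer 0.89 [0.613 0.247 0.006] [196. 203.]
nest_capacitor 0.82 [ 0.395 -0.399  0.003] [494. 304.]
nest_capacitor 0.76 [ 0.379 -0.296  0.004] [447. 311.]
nest_choke 0.59 [ 0.377  0.273 -0.001] [182. 313.]
nest_choke 0.43 [ 0.603 -0.239  0.021] [420. 207.]
board 0.87 [0.475 0.101 0.013] [262. 266.]
flux_bottle 0.66 [0.544 0.    0.032] [309. 233.]
flux_bottle 0.23 [ 0.605 -0.239  0.024] [420. 206.]
side pos [0.499 0.992 0.727] [ 0.006 -0.827 -0.561]
heatsink 0.85 [0.402 0.472 0.031] [375. 408.]
heatsink 0.67 [0.622 0.43  0.025] [247. 387.]
heatsink 0.6 [0.507 0.456 0.024] [313. 401.]
transformer 0.61 [ 0.528 -0.44   0.025] [312. 168.]
capaci
[... 380 characters left out ...]
[ 0.376 -0.298  0.001] [361. 197.]
nest_choke 0.76 [0.379 0.28  0.004] [377. 336.]
board 0.93 [0.481 0.113 0.01 ] [327. 280.]
flux_bottle 0.62 [0.553 0.012 0.023] [297. 250.]
{'time_s': 1.1, 'joint_positions': array([-76.691,  30.224,  82.088,   0.   ,  67.691, -10.226]), 'qvel': array([-0.12 ,  0.142, -0.054, -0.007,  0.073,  0.047]), 'tau': array([  0.001, -44.002, -17.699,   0.063,   0.05 ,  -0.   ]), 'position': array([ 0.25 , -0.573,  0.24 ]), 'tcp_rot': array([[ 0.917,  0.399, -0.   ],
       [ 0.399, -0.917,  0.   ],
       [ 0.   , -0.   , -1.   ]]), 'force': array([-0.302, -0.683, -0.371]), 'moment': array([ 0.041, -0.003, -0.014]), 'grasp_force': 0.0, 'opening': 1.0015691246301988}
```

View pics/top1.png

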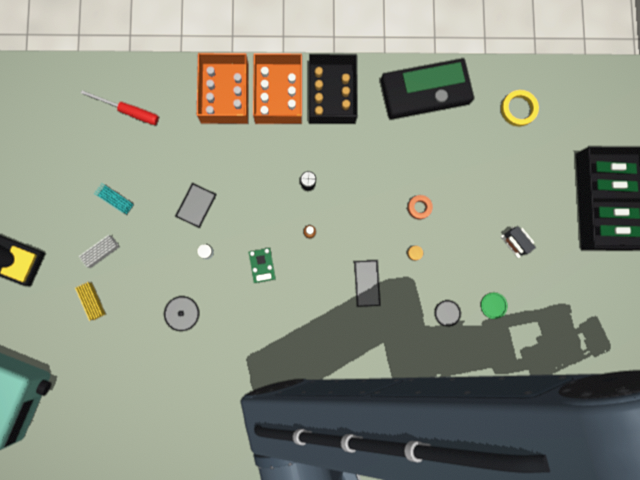

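View pics/side1.png

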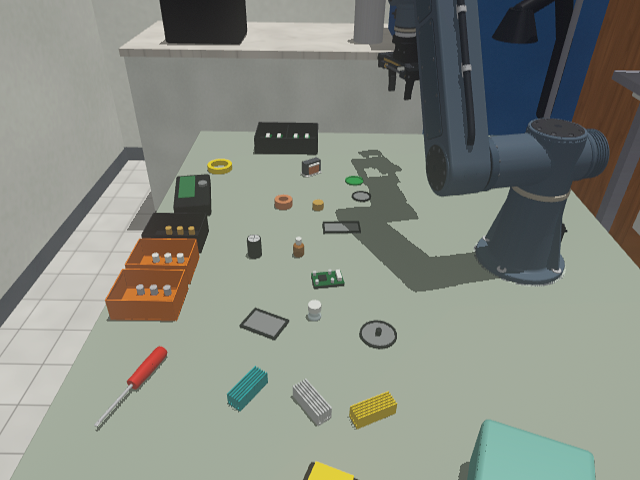

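Top view: the heatsink candidates are turquoise (115,198), grey (99,251) and yellow (90,300). Grey is bare aluminium, so it fits. The nest_capacitor candidates are grey with a black rim (447,313) and green (494,305). The grey one fits. Next I fit poses from both views and confirm the choices in one crop.

```bash
cat > fit.py <<'E'
from h import *
from scipy.optimize import minimize
def box(l,w,z0,z1): return [(sx*l/2,sy*w/2,z) for sx in(1,-1) for sy in(1,-1) for z in(z0,z1)]
def cyl(d,z0,z1): return [(d/2*np.cos(a),d/2*np.sin(a),z) for a in np.linspace(0,6.283,32,endpoint=False) for z in(z0,z1)]
MOD={"heatsink":[box(.076,.028,0,.028)],"transformer":[box(.06,.036,0,.004),box(.06,.024,.004,.046),box(.038,.036,.006,.036)],
"capacitor":[cyl(.034,0,.05)],"choke":[cyl(.052,0,.024)],"nest_heatsink":[box(.1,.052,0,.007)],"nest_transformer":[box(.084,.06,0,.007)],
"nest_capacitor":[cyl(.058,0,.007)],"nest_choke":[cyl(.076,0,.007),cyl(.012,0,.018)],"board":[box(.07,.048,0,.02)],"flux_bottle":[cyl(.028,0,.05)]}
S=4
def sil(c,n,p,half=70,ctr=None):
    x,y,z,a=p; R=np.array([[np.cos(a),-np.sin(a),0],[np.sin(a),np.cos(a),0],[0,0,1]])
    im=np.zeros((2*half*S,2*half*S),np.uint8)
    for part in MOD[n]:
        q=np.array([px(c,R@np.array(v)+[x,y,z]) for v in part])
        q=((q-ctr+half+.5)*S*16)
        cv2.fillConvexPoly(im,cv2.convexHull(q.round().astype(np.int32)),255,shift=4)
    return cv2.resize(im,(2*half,2*half),interpolation=cv2.INTER_AREA)/255.
def fit(n,guess,cams,tries=12,half=45,fixz=None):
    """masks from both cameras near guess; fit x,y,z,yaw"""
    obs=[]
    for cam,c in cams.items():
        g=px(c,[*guess[:2],.01]); best=None
        for d in finder.outline_of(cam,n):
            m=d["pixels"]; ys,xs=np.nonzero(m)
            if len(xs) and np.hypot(xs.mean()-g[0],ys.mean()-g[1])<22 and (best is None or d["confidence"]>best[0]): best=(d["confidence"],m)
        if best is None: print(n,cam,"no mask"); continue
        ctr=g.round(); u,v=ctr.astype(int)
        pad=np.pad(best[1].astype(float),half)
        obs.append((c,ctr,pad[v:v+2*half,u:u+2*half]))
    if not obs: return None
    def cost(p):
        p=np.array(p)*[.01,.01,.01,.3]
        if fixz is not None: p[2]=fixz
        s=0
        for c,ctr,m in obs:
            q=cv2.GaussianBlur(sil(c,n,p,half,ctr)-m,(0,0),.7); s+=(q**2).sum()/m.sum()
        return s+.002*(p[2]/.004)**2
    res=None
    yaws=[0] if "y"=="n" or n in("capacitor","choke","nest_capacitor","nest_choke","flux_bottle") else np.arange(0,np.pi,np.pi/8)
    c0=sorted((cost([guess[0]*100,guess[1]*100,0,a/.3]),a) for a in yaws)[:3]
    for _,a in c0:
        x0=np.array([guess[0]*100,guess[1]*100,0,a/.3])
        r=minimize(cost,x0,method="Nelder-Mead",options=dict(initial_simplex=np.vstack([x0,x0+np.eye(4)*[.6,.6,.4,.6]] if 0 else [x0]+[x0+e for e in np.diag([.6,.6,.4,.6])]),maxiter=250,xatol=.005,fatol=1e-5))
        if res is None or r.fun<res.fun: res=r
    p=res.x*[.01,.01,.01,.3]
    return p,res.fun,len(obs)
E
python3 - <<'E'
from fit import *
cams={k:imaging.capture(k) for k in("top","side")}
G={"heatsink":(.507,.45),"transformer":(.526,-.444),"capacitor":(.655,.012),"choke":(.603,-.235),"nest_heatsink":(.435,-.119),"nest_transformer":(.612,.248),"nest_capacitor":(.378,-.297),"nest_choke":(.378,.276),"board":(.478,.106),"flux_bottle":(.548,.005)}
for n,g in G.items():
    r=fit(n,g,cams)
    if r: p,f,k=r; print(n,(p[:3]*1000).round(1),"yaw",round(np.degrees(p[3]),1),"cost",round(f,3),k)
f=cams["top"]["frame"][...,::-1]
a=cv2.resize(f[175:330,60:215],(400,400),interpolation=2); b=cv2.resize(f[190:345,385:540],(400,400),interpolation=2)
cv2.imwrite("pics/crop1.png",np.hstack([a,b]))
E
```

```text
heatsink [509.4 449.1  -1.2] yaw 127.1 cost 0.06 2
transformer [ 5.302e+02 -4.514e+02  1.000e-01] yaw 36.8 cost 0.033 2
capacitor [ 6.61e+02  3.00e+00 -4.00e-01] yaw -3.2 cost 0.058 2
choke [ 6.056e+02 -2.402e+02  5.000e-01] yaw 6.8 cost 0.195 2
nest_heatsink [ 441.1 -124.4   -0.8] yaw 2.0 cost 0.069 2
nest_transformer [ 6.119e+02  2.476e+02 -4.000e-01] yaw 154.3 cost 0.037 2
nest_capacitor [ 376.3 -297.1   -2.7] yaw 10.7 cost 2.083 2
nest_choke [377.4 272.8  -0.7] yaw 11.3 cost 0.014 2
board [479.8 102.5  -4.2] yaw 10.3 cost 0.061 2
flux_bottle [551.2   0.   -3.1] yaw 12.0 cost 0.471 2
```

View pics/crop1.png

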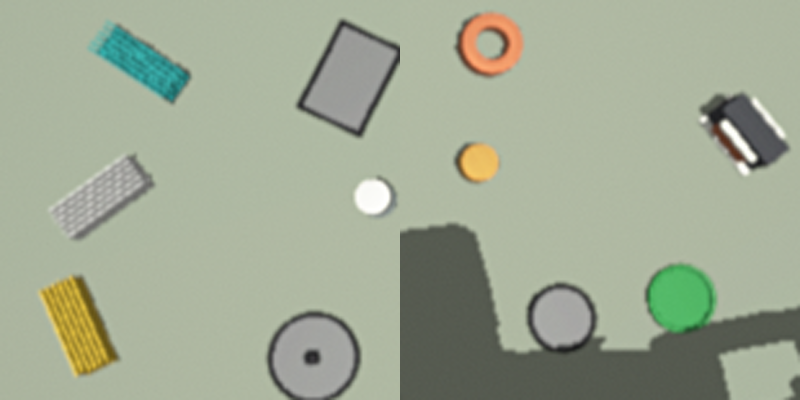

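The crop confirms the grey finned heat sink, left half (100,195), and the grey nest with a black rim, right half (562,318). I still need to check nest_capacitor and the choke one view at a time.

```bash
cat > plan.py <<'E'
import sys
from h import *
from scipy.spatial.transform import Rotation as Ro
def show(x,y,z,psi):
    """rows from the pose now to TCP x,y,z (m), tool x at yaw psi, pointing down"""
    s=bot.read_state(); R=np.array(s["tcp_rot"]); p=np.array(s["position"]); a=np.radians(psi)
    T=np.array([[np.cos(a),np.sin(a),0],[np.sin(a),-np.cos(a),0],[0,0,-1]])
    d=R.T@(np.array([x,y,z])-p); w=Ro.from_matrix(R.T@T).as_rotvec(degrees=True)
    print("t",round(s["time_s"],2),"shift",d.round(4),"turn",w.round(1),"dist",round(np.linalg.norm(d),3))
if __name__=="__main__": show(*map(float,sys.argv[1:5]))
E
python3 - <<'E'
from fit import *
for n,g in {"nest_capacitor":(.377,-.297),"choke":(.605,-.238),"nest_heatsink":(.438,-.12),"heatsink":(.508,.449),"capacitor":(.66,.005)}.items():
    for k in("top","side"):
        c=imaging.capture(k)
        try: p,f,_=fit(n,g,{k:c},fixz=0.); print(n,k,(p[:2]*1000).round(1),round(np.degrees(p[3]),1),round(f,3))
        except TypeError: pass
        for d in finder.outline_of(k,n):
            ys,xs=np.nonzero(d["pixels"])
            if n=="nest_capacitor" and len(xs): 
                zz=.006; print("   ",round(d["confidence"],2),len(xs),xs.mean().round(1),ys.mean().round(1),ray(c,(xs.mean(),ys.mean()),zz).round(4))
E
python3 plan.py .530 -.4505 .12 36.8
```

```text
nest_capacitor top [ 375.2 -297.2] 7.0 0.016
    0.82 565 447.7 313.0 [ 0.3747 -0.2969  0.006 ]
    0.82 610 493.8 305.0 [ 0.3914 -0.3973  0.006 ]
    0.67 710 261.7 264.6 [0.4794 0.1028 0.006 ]
nest_capacitor side [ 375.  -297.9] 10.5 0.077
    0.66 151 361.7 196.3 [ 0.3751 -0.2921  0.006 ]
    0.53 146 353.9 180.6 [ 0.3935 -0.3917  0.006 ]
choke top [ 606.  -239.9] -9.0 0.123
choke side [ 606.5 -242.5] 11.2 0.11
nest_heatsink top [ 440.7 -124.6] 3.0 0.006
nest_heatsink side [ 442.7 -123.1] 181.4 0.106
heatsink top [509.3 447.9] 126.8 0.018
heatsink side [508.5 449.9] 128.2 0.013
capacitor top [659.2   3.3] 6.9 0.175
capacitor side [661.3   2.2] -3.0 0.008
t 3.7 shift [ 3.060e-01 -3.000e-04  1.195e-01] turn [  0.    0.  -13.3] dist 0.329
```

Careful with the scale: shifts go in shares of 400 mm and turns go in shares of 120 degrees. That gives: 0.306 m / 0.4 = 0.765, 0.268 m / 0.4 = 0.67, -13.3 degrees / 120 = -0.1108.

Request:
play_rows(
  motion=[
    [[0.095,0,0.0375,0,0,-0.0167],[0.19,0,0.075,0,0,-0.0333],[0.2875,0,0.1125,0,0,-0.05],[0.3825,0,0.15,0,0,-0.0667],[0.4775,0,0.1875,0,0,-0.075],[0.575,0,0.225,0,0,-0.0917],[0.67,0,0.2625,0,0,-0.1108],[0.765,0,0.2988,0,0,-0.1108]],
  ],
  fingers=0.08,
)

```text
time_s: 4.37
position: [0.5318, -0.4498, 0.1192]
tcp_rot: [[0.799, 0.601, -0.0], [0.601, -0.799, 0.0], [-0.0, -0.0, -1.0]]
force: [0.3, -0.8, 0.7]
opening: 0.918
grasp_force: 0.0
```

```bash
python3 plan.py .530 -.451 .025 36.8
```

```text
t 4.37 shift [-0.0022 -0.0001  0.0942] turn [-0.   0.   0.1] dist 0.094
```

In the tool's units: 0.0945 m / 0.4 = 0.2363, 0.085 m / 0.4 = 0.2125.

Request:
play_rows(
  motion=[
    [[0,0,0.05,0,0,0],[0,0,0.1125,0,0,0],[0,0,0.175,0,0,0],[0,0,0.2125,0,0,0],[0,0,0.2363,0,0,0],[0,0,0.2363,0,0,0],[0,0,0.2363,0,0,0]],
  ],
)

```text
time_s: 4.95
position: [0.5301, -0.4512, 0.0257]
tcp_rot: [[0.801, 0.599, 0.0], [0.599, -0.801, -0.0], [0.0, 0.0, -1.0]]
force: [0.4, 0.1, -0.2]
opening: 0.919
grasp_force: 0.0
```

Request:
play_rows(
  motion=[
    [[0,0,0,0,0,0],[0,0,0,0,0,0],[0,0,0,0,0,0],[0,0,0,0,0,0],[0,0,0,0,0,0],[0,0,0,0,0,0],[0,0,0,0,0,0],[0,0,0,0,0,0]],
  ],
  fingers=0.02,
)

```text
time_s: 5.62
position: [0.5301, -0.4506, 0.0256]
tcp_rot: [[0.8, 0.6, -0.0], [0.6, -0.8, 0.0], [0.0, -0.0, -1.0]]
force: [0.1, -0.6, -1.2]
opening: 0.41
grasp_force: 29.9
```

In the tool's units: -0.115 m / 0.4 = -0.2875, -0.105 m / 0.4 = -0.2625.

Request:
play_rows(
  motion=[
    [[0,0,-0.0375,0,0,0],[0,0,-0.0875,0,0,0],[0,0,-0.15,0,0,0],[0,0,-0.2125,0,0,0],[0,0,-0.2625,0,0,0],[0,0,-0.2875,0,0,0],[0,0,-0.2875,0,0,0]],
  ],
)

```text
time_s: 6.2
position: [0.5314, -0.452, 0.1441]
tcp_rot: [[0.8, 0.6, 0.004], [0.6, -0.8, -0.005], [0.0, 0.006, -1.0]]
force: [0.7, -0.5, -2.6]
opening: 0.412
grasp_force: 29.9
```

```bash
python3 plan.py .612 .2476 .14 -25.7
```

```text
t 6.2 shift [ 0.484  -0.5116  0.0012] turn [ 0.3 -0.2 62.5] dist 0.704
```

In the tool's units: -0.21 m / 0.4 = -0.525, 0.198 m / 0.4 = 0.495, 26 degrees / 120 = 0.2167.

Request:
play_rows(
  motion=[
    [[0.0375,-0.04,0,0,0,0.0167],[0.1,-0.105,0,0,0,0.0417],[0.1675,-0.175,0,0,0,0.0667],[0.2325,-0.245,0,0,0,0.0917],[0.3,-0.315,0,0,0,0.125],[0.365,-0.385,0,0,0,0.1583],[0.43,-0.455,0,0,0,0.1917],[0.495,-0.525,0,0,0,0.2167]],
  ],
)

```text
time_s: 6.87
position: [0.5615, -0.1617, 0.1391]
tcp_rot: [[0.983, 0.185, -0.003], [0.185, -0.983, 0.002], [-0.002, -0.002, -1.0]]
force: [0.2, -0.6, -2.9]
opening: 0.413
grasp_force: 29.9
```

```bash
python3 plan.py .612 .2476 .14 -25.7
```

```text
t 6.87 shift [ 0.1251 -0.393  -0.0004] turn [-0.1  0.2 36.3] dist 0.412
```

In the tool's units: -0.29 m / 0.4 = -0.725, -0.26 m / 0.4 = -0.65, 31 degrees / 120 = 0.2583.

Request:
play_rows(
  motion=[
    [[0.03,-0.095,0,0,0,0.0333],[0.06,-0.1875,0,0,0,0.0667],[0.09,-0.2825,0,0,0,0.1],[0.12,-0.375,0,0,0,0.1333],[0.15,-0.47,0,0,0,0.1667],[0.18,-0.565,0,0,0,0.2],[0.2075,-0.65,0,0,0,0.2333],[0.23,-0.725,0,0,0,0.2583]],
  ],
)

```text
time_s: 7.53
position: [0.5974, 0.1407, 0.1391]
tcp_rot: [[0.938, -0.347, -0.003], [-0.347, -0.938, 0.0], [-0.003, 0.001, -1.0]]
force: [1.1, 0.4, -3.7]
opening: 0.41
grasp_force: 29.9
```

```bash
python3 plan.py .612 .2476 .1 -25.7
```

```text
t 7.53 shift [-0.0232 -0.1053  0.039 ] turn [0.1 0.2 5.4] dist 0.115
```

In the tool's units: -0.105 m / 0.4 = -0.2625, 0.039 m / 0.4 = 0.0975, 5.4 degrees / 120 = 0.045.

Request:
play_rows(
  motion=[
    [[-0.015,-0.075,0.0125,0,0,0.0167],[-0.03,-0.145,0.0375,0,0,0.0333],[-0.045,-0.2075,0.07,0,0,0.0417],[-0.055,-0.245,0.09,0,0,0.045],[-0.0575,-0.2625,0.0975,0,0,0.045],[-0.0575,-0.2625,0.0975,0,0,0.045],[-0.0575,-0.2625,0.0975,0,0,0.045],[-0.0575,-0.2625,0.0975,0,0,0.045]],
  ],
)

```text
time_s: 8.2
position: [0.6132, 0.2433, 0.1016]
tcp_rot: [[0.902, -0.432, -0.0], [-0.432, -0.902, -0.001], [0.0, 0.001, -1.0]]
force: [-0.3, 0.2, -2.2]
opening: 0.416
grasp_force: 29.9
```

```bash
python3 plan.py .612 .2476 .0285 -25.7; python3 -c "
from h import *
c=imaging.capture('side');save(c,'s2.png',(200,240,330,360),4)"
```

```text
t 8.2 shift [-0.003  -0.0034  0.0731] turn [ 0.  -0.   0.1] dist 0.073
```

View pics/s2.png

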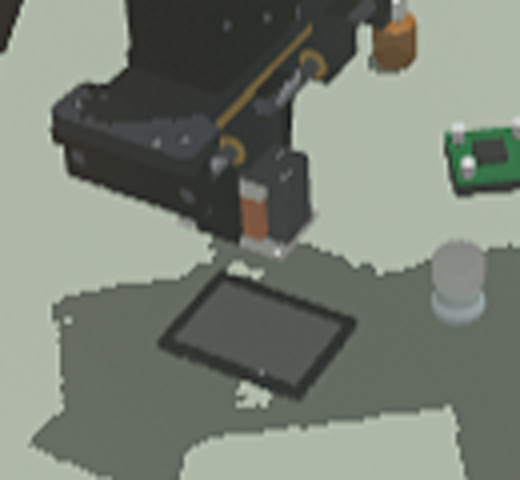

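The transformer hangs upright at crop (275,200), lined up over its nest at (260,335). Lowering it.

In the tool's units: 0.064 m / 0.4 = 0.16, -0.003 m / 0.4 = -0.0075.

Request:
play_rows(
  motion=[
    [[-0.0075,-0.0075,0.0375,0,0,0],[-0.0075,-0.0075,0.0875,0,0,0],[-0.0075,-0.0075,0.125,0,0,0],[-0.0075,-0.0075,0.15,0,0,0],[-0.0075,-0.0075,0.16,0,0,0],[-0.0075,-0.0075,0.16,0,0,0],[-0.0075,-0.0075,0.16,0,0,0]],
  ],
)

```text
time_s: 8.83
position: [0.6125, 0.2482, 0.0382]
tcp_rot: [[0.902, -0.432, 0.001], [-0.432, -0.902, 0.0], [0.001, -0.001, -1.0]]
force: [1.5, 0.5, -2.6]
opening: 0.414
grasp_force: 29.9
```

```bash
python3 plan.py .612 .2476 .0285 -25.7
```

```text
t 8.83 shift [-0.0002  0.0008  0.0097] turn [-0.  -0.1  0.1] dist 0.01
```

In the tool's units: 0.0095 m / 0.4 = 0.0238, 0.009 m / 0.4 = 0.0225.

Request:
play_rows(
  motion=[
    [[0,0,0.005,0,0,0],[0,0,0.01,0,0,0],[0,0,0.015,0,0,0],[0,0,0.0175,0,0,0],[0,0,0.02,0,0,0],[0,0,0.0225,0,0,0],[0,0,0.0238,0,0,0],[0,0,0.0238,0,0,0]],
  ],
)

```text
time_s: 9.5
position: [0.6118, 0.2487, 0.0286]
tcp_rot: [[0.902, -0.431, 0.0], [-0.431, -0.902, 0.0], [0.0, -0.0, -1.0]]
force: [-1.4, -0.3, 2.1]
opening: 0.409
grasp_force: 29.9
```

In the tool's units: -0.09 m / 0.4 = -0.225, -0.06 m / 0.4 = -0.15.

Request:
play_rows(
  motion=[
    [[0,0,0,0,0,0],[0,0,0,0,0,0],[0,0,0,0,0,0],[0,0,0,0,0,0],[0,0,-0.0125,0,0,0],[0,0,-0.0625,0,0,0],[0,0,-0.15,0,0,0],[0,0,-0.225,0,0,0]],
  ],
  fingers=0.07,
)

```text
time_s: 10.17
position: [0.6113, 0.2485, 0.1188]
tcp_rot: [[0.902, -0.432, -0.001], [-0.432, -0.902, -0.0], [-0.001, 0.001, -1.0]]
force: [0.7, 0.5, 0.4]
opening: 0.795
grasp_force: 0.0
```

```bash
python3 plan.py .509 .449 .12 127.2
```

```text
t 10.17 shift [-0.1788 -0.1367 -0.0011] turn [-1.000e-01  1.000e-01 -1.528e+02] dist 0.225
```

In the tool's units: -0.179 m / 0.4 = -0.4475, -0.17 m / 0.4 = -0.425, -56 degrees / 120 = -0.4667.

Request:
play_rows(
  motion=[
    [[-0.05,-0.0375,0,0,0,-0.0583],[-0.1125,-0.0875,0,0,0,-0.1167],[-0.175,-0.1375,0,0,0,-0.175],[-0.25,-0.1875,0,0,0,-0.2333],[-0.3125,-0.2375,0,0,0,-0.2917],[-0.375,-0.2875,0,0,0,-0.35],[-0.425,-0.325,0,0,0,-0.4083],[-0.4475,-0.3425,0,0,0,-0.4667]],
  ],
)

```text
time_s: 10.83
position: [0.5072, 0.4527, 0.1185]
tcp_rot: [[0.857, 0.515, -0.0], [0.515, -0.857, 0.001], [0.001, -0.001, -1.0]]
force: [1.2, 0.1, -0.1]
opening: 0.804
grasp_force: 0.0
```

In the tool's units: -56 degrees / 120 = -0.4667.

Request:
play_rows(
  motion=[
    [[0,0,0,0,0,-0.0583],[0,0,0,0,0,-0.1167],[0,0,0,0,0,-0.175],[0,0,0,0,0,-0.2333],[0,0,0,0,0,-0.2917],[0,0,0,0,0,-0.35],[0,0,0,0,0,-0.4083],[0,0,0,0,0,-0.4667]],
  ],
)

```text
time_s: 11.5
position: [0.5094, 0.4495, 0.1184]
tcp_rot: [[0.056, 0.998, 0.0], [0.998, -0.056, 0.0], [0.0, 0.0, -1.0]]
force: [0.2, -0.4, 0.3]
opening: 0.803
grasp_force: 0.0
```

In the tool's units: -40.5 degrees / 120 = -0.3375.

Request:
play_rows(
  motion=[
    [[0,0,0,0,0,-0.0583],[0,0,0,0,0,-0.1167],[0,0,0,0,0,-0.175],[0,0,0,0,0,-0.2333],[0,0,0,0,0,-0.2917],[0,0,0,0,0,-0.3333],[0,0,0,0,0,-0.3375],[0,0,0,0,0,-0.3375]],
  ],
)

```text
time_s: 12.17
position: [0.5094, 0.4495, 0.1183]
tcp_rot: [[-0.599, 0.8, 0.0], [0.8, 0.599, 0.0], [-0.0, 0.0, -1.0]]
force: [-0.9, 1.0, -0.5]
opening: 0.802
grasp_force: 0.0
```

```bash
python3 plan.py .509 .449 .0245 127.2
```

```text
t 12.17 shift [-0.0001 -0.0007  0.0938] turn [ 0.   0.  -0.4] dist 0.094
```

Request:
play_rows(
  motion=[
    [[0,-0.0013,0.05,0,0,0],[0,-0.0013,0.1125,0,0,0],[0,-0.0013,0.175,0,0,0],[0,-0.0013,0.2125,0,0,0],[0,-0.0013,0.235,0,0,0],[0,-0.0013,0.235,0,0,0],[0,-0.0013,0.235,0,0,0]],
  ],
)

```text
time_s: 12.75
position: [0.5092, 0.4493, 0.0241]
tcp_rot: [[-0.6, 0.8, 0.0], [0.8, 0.6, 0.0], [0.0, 0.0, -1.0]]
force: [0.1, 0.5, -0.1]
opening: 0.803
grasp_force: 0.0
```

Request:
play_rows(
  motion=[
    [[0,0,0,0,0,0],[0,0,0,0,0,0],[0,0,0,0,0,0],[0,0,0,0,0,0],[0,0,0,0,0,0],[0,0,0,0,0,0],[0,0,0,0,0,0],[0,0,0,0,0,0]],
  ],
  fingers=0.015,
)

```text
time_s: 13.42
position: [0.5089, 0.4492, 0.0242]
tcp_rot: [[-0.601, 0.799, -0.0], [0.799, 0.601, -0.0], [-0.0, -0.0, -1.0]]
force: [-0.3, -0.8, 1.3]
opening: 0.321
grasp_force: 30.0
```

In the tool's units: -0.115 m / 0.4 = -0.2875, -0.105 m / 0.4 = -0.2625.

Request:
play_rows(
  motion=[
    [[0,0,-0.0375,0,0,0],[0,0,-0.0875,0,0,0],[0,0,-0.15,0,0,0],[0,0,-0.2125,0,0,0],[0,0,-0.2625,0,0,0],[0,0,-0.2875,0,0,0],[0,0,-0.2875,0,0,0]],
  ],
)

```text
time_s: 14.0
position: [0.5105, 0.4502, 0.1427]
tcp_rot: [[-0.601, 0.799, 0.005], [0.799, 0.601, 0.003], [-0.0, 0.006, -1.0]]
force: [-0.1, 0.5, -0.6]
opening: 0.32
grasp_force: 30.0
```

```bash
python3 plan.py .441 -.124 .14 182.5
```

```text
t 14.0 shift [-4.172e-01 -4.007e-01  4.000e-04] turn [  0.3   0.2 -55.6] dist 0.578
```

In the tool's units: -0.193 m / 0.4 = -0.4825, -0.16 m / 0.4 = -0.4, -28 degrees / 120 = -0.2333.

Request:
play_rows(
  motion=[
    [[-0.035,-0.0325,0,0,0,-0.0083],[-0.0875,-0.085,0,0,0,-0.0333],[-0.15,-0.145,0,0,0,-0.0667],[-0.2175,-0.2075,0,0,0,-0.1],[-0.2825,-0.27,0,0,0,-0.1333],[-0.35,-0.335,0,0,0,-0.1667],[-0.415,-0.4,0,0,0,-0.2],[-0.4825,-0.4625,0,0,0,-0.2333]],
  ],
)

```text
time_s: 14.67
position: [0.4752, 0.182, 0.138]
tcp_rot: [[-0.908, 0.42, -0.003], [0.42, 0.908, -0.001], [0.003, -0.002, -1.0]]
force: [0.8, 0.3, -0.9]
opening: 0.317
grasp_force: 30.0
```

```bash
python3 plan.py .441 -.124 .14 182.5
```

```text
t 14.67 shift [-0.0974 -0.2921 -0.0018] turn [ -0.1  -0.2 -27.3] dist 0.308
```

In the tool's units: -0.277 m / 0.4 = -0.6925, -0.255 m / 0.4 = -0.6375, -27.3 degrees / 120 = -0.2275.

Request:
play_rows(
  motion=[
    [[-0.03,-0.0925,0,0,0,-0.0333],[-0.0625,-0.185,0,0,0,-0.0667],[-0.0925,-0.2775,0,0,0,-0.1],[-0.125,-0.3725,0,0,0,-0.1333],[-0.155,-0.465,0,0,0,-0.1667],[-0.185,-0.5575,0,0,0,-0.2],[-0.2125,-0.6375,0,0,0,-0.225],[-0.23,-0.6925,0,0,0,-0.2275]],
  ],
)

```text
time_s: 15.33
position: [0.4423, -0.109, 0.1383]
tcp_rot: [[-0.999, -0.039, -0.001], [-0.039, 0.999, -0.0], [0.001, -0.0, -1.0]]
force: [-0.0, -1.0, -2.1]
opening: 0.32
grasp_force: 30.0
```

```bash
python3 plan.py .441 -.124 .08 182.5
```

```text
t 15.33 shift [ 0.0018 -0.0149  0.0583] turn [ 0.  -0.1 -0.3] dist 0.06
```

In the tool's units: 0.058 m / 0.4 = 0.145, 0.05 m / 0.4 = 0.125.

Request:
play_rows(
  motion=[
    [[0.005,-0.02,0.0375,0,0,0],[0.005,-0.0375,0.0875,0,0,0],[0.005,-0.0375,0.125,0,0,0],[0.005,-0.0375,0.145,0,0,0],[0.005,-0.0375,0.145,0,0,0],[0.005,-0.0375,0.145,0,0,0]],
  ],
)

```text
time_s: 15.83
position: [0.4411, -0.1207, 0.0805]
tcp_rot: [[-0.999, -0.039, -0.002], [-0.039, 0.999, 0.001], [0.002, 0.001, -1.0]]
force: [-0.3, 0.2, -0.4]
opening: 0.32
grasp_force: 30.0
```

```bash
python3 plan.py .441 -.124 .0275 182.5
```

```text
t 15.83 shift [ 0.0001 -0.0034  0.053 ] turn [ 0.1 -0.1 -0.2] dist 0.053
```

In the tool's units: 0.044 m / 0.4 = 0.11, 0.04 m / 0.4 = 0.1.

Request:
play_rows(
  motion=[
    [[0,-0.0075,0.0375,0,0,0],[0,-0.0075,0.075,0,0,0],[0,-0.0075,0.1,0,0,0],[0,-0.0075,0.11,0,0,0],[0,-0.0075,0.11,0,0,0],[0,-0.0075,0.11,0,0,0]],
  ],
)

```text
time_s: 16.33
position: [0.4422, -0.1241, 0.0376]
tcp_rot: [[-0.999, -0.04, 0.001], [-0.04, 0.999, -0.0], [-0.001, -0.0, -1.0]]
force: [0.5, -0.0, -1.4]
opening: 0.321
grasp_force: 30.0
```

```bash
python3 plan.py .441 -.124 .0272 182.5
```

```text
t 16.33 shift [0.0012 0.0002 0.0104] turn [-0.   0.  -0.2] dist 0.01
```

In the tool's units: 0.01 m / 0.4 = 0.025, 0.001 m / 0.4 = 0.0025.

Request:
play_rows(
  motion=[
    [[0.0025,0,0.005,0,0,0],[0.0025,0,0.01,0,0,0],[0.0025,0,0.015,0,0,0],[0.0025,0,0.0175,0,0,0],[0.0025,0,0.02,0,0,0],[0.0025,0,0.0225,0,0,0],[0.0025,0,0.0238,0,0,0],[0.0025,0,0.025,0,0,0]],
  ],
)

```text
time_s: 17.0
position: [0.4408, -0.1243, 0.0271]
tcp_rot: [[-0.999, -0.039, -0.0], [-0.039, 0.999, 0.0], [0.0, 0.0, -1.0]]
force: [-0.8, 1.1, 8.2]
opening: 0.317
grasp_force: 30.0
```

Request:
play_rows(
  motion=[
    [[0,0,0,0,0,0],[0,0,0,0,0,0],[0,0,0,0,0,0],[0,0,0,0,0,0],[0,0,-0.0125,0,0,0],[0,0,-0.0625,0,0,0],[0,0,-0.15,0,0,0],[0,0,-0.225,0,0,0]],
  ],
  fingers=0.08,
)

```text
time_s: 17.67
position: [0.4402, -0.1239, 0.118]
tcp_rot: [[-0.999, -0.039, -0.002], [-0.039, 0.999, 0.001], [0.002, 0.001, -1.0]]
force: [0.4, 0.0, -0.2]
opening: 0.836
grasp_force: 0.0
```

```bash
python3 plan.py .606 -.241 .115 182.2
```

```text
t 17.67 shift [-0.1612 -0.1234  0.0026] turn [ 0.1 -0.1  0. ] dist 0.203
```

In the tool's units: -0.161 m / 0.4 = -0.4025, -0.14 m / 0.4 = -0.35.

Request:
play_rows(
  motion=[
    [[-0.05,-0.0375,0,0,0,0],[-0.125,-0.095,0,0,0,0],[-0.2,-0.1525,0,0,0,0],[-0.275,-0.21,0,0,0,0],[-0.35,-0.2675,0,0,0,0],[-0.4025,-0.3088,0,0,0,0],[-0.4025,-0.3088,0,0,0,0],[-0.4025,-0.3088,0,0,0,0]],
  ],
)

```text
time_s: 18.33
position: [0.607, -0.2421, 0.117]
tcp_rot: [[-0.999, -0.038, 0.0], [-0.038, 0.999, -0.0], [-0.0, -0.0, -1.0]]
force: [0.1, 0.8, -1.2]
opening: 0.919
grasp_force: 0.0
```

```bash
python3 plan.py .606 -.241 .0235 182.2; python3 -c "
from h import *
c=imaging.capture('side');save(c,'s3.png',(180,150,440,345),3)"
```

```text
t 18.33 shift [0.001  0.0012 0.0935] turn [-0.  0.  0.] dist 0.094
```

View pics/s3.png

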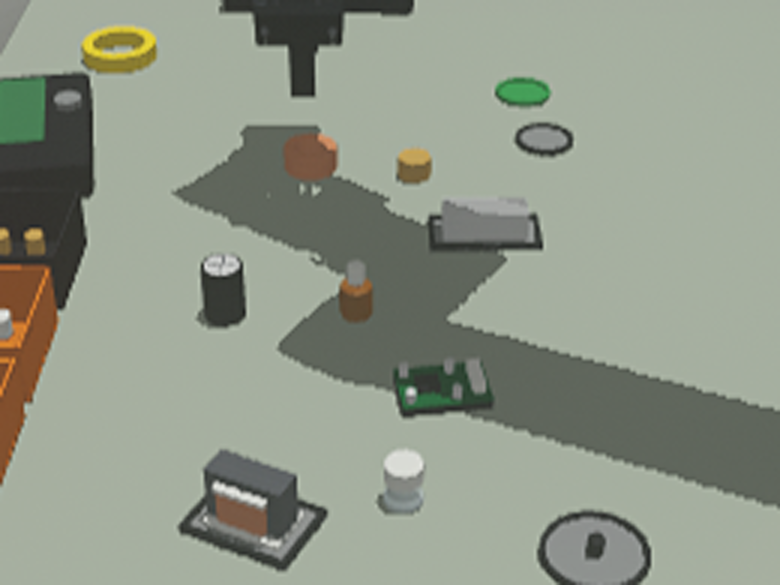

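The transformer at (252,500) and the heat sink at (485,220) both stand upright inside their rims. The choke at (310,157) lies under the open gripper.

In the tool's units: 0.0935 m / 0.4 = 0.2338, 0.085 m / 0.4 = 0.2125.

Request:
play_rows(
  motion=[
    [[0,0.0013,0.05,0,0,0],[0,0.0013,0.1125,0,0,0],[0,0.0013,0.175,0,0,0],[0,0.0013,0.2125,0,0,0],[0,0.0013,0.2338,0,0,0],[0,0.0013,0.2338,0,0,0],[0,0.0013,0.2338,0,0,0]],
  ],
)

```text
time_s: 18.97
position: [0.6058, -0.2402, 0.0237]
tcp_rot: [[-0.999, -0.039, -0.001], [-0.039, 0.999, 0.001], [0.001, 0.001, -1.0]]
force: [-0.3, -0.1, 0.0]
opening: 0.919
grasp_force: 0.0
```

Request:
play_rows(
  motion=[
    [[0,0,0,0,0,0],[0,0,0,0,0,0],[0,0,0,0,0,0],[0,0,0,0,0,0],[0,0,0,0,0,0],[0,0,0,0,0,0],[0,0,0,0,0,0],[0,0,0,0,0,0]],
  ],
  fingers=0.035,
)

```text
time_s: 19.63
position: [0.6067, -0.2409, 0.0241]
tcp_rot: [[-0.999, -0.039, 0.0], [-0.039, 0.999, -0.0], [-0.0, -0.0, -1.0]]
force: [-0.3, 0.3, 5.1]
opening: 0.592
grasp_force: 30.0
```

In the tool's units: -0.125 m / 0.4 = -0.3125, -0.105 m / 0.4 = -0.2625.

Request:
play_rows(
  motion=[
    [[0,0,-0.0375,0,0,0],[0,0,-0.0875,0,0,0],[0,0,-0.15,0,0,0],[0,0,-0.2125,0,0,0],[0,0,-0.2625,0,0,0],[0,0,-0.3125,0,0,0],[0,0,-0.3125,0,0,0]],
  ],
)

```text
time_s: 20.22
position: [0.6087, -0.2423, 0.1525]
tcp_rot: [[-0.999, -0.039, 0.007], [-0.039, 0.999, -0.004], [-0.007, -0.005, -1.0]]
force: [0.8, -0.0, -0.3]
opening: 0.592
grasp_force: 30.0
```

```bash
python3 plan.py .377 .273 .145 182.2
```

```text
t 20.22 shift [0.2114 0.524  0.0036] turn [-0.3  0.4  0. ] dist 0.565
```

In the tool's units: 0.24 m / 0.4 = 0.6, 0.039 m / 0.4 = 0.0975.

Request:
play_rows(
  motion=[
    [[0.0125,0.0325,0,0,0,0],[0.0325,0.0825,0,0,0,0],[0.0625,0.1575,0,0,0,0],[0.0975,0.245,0,0,0,0],[0.135,0.335,0,0,0,0],[0.17,0.4225,0,0,0,0],[0.2075,0.5125,0,0,0,0],[0.2425,0.6,0,0,0,0]],
  ],
)

```text
time_s: 20.88
position: [0.4982, -0.0033, 0.1472]
tcp_rot: [[-0.999, -0.038, -0.002], [-0.038, 0.999, 0.001], [0.002, 0.001, -1.0]]
force: [0.7, 0.5, -1.0]
opening: 0.591
grasp_force: 30.0
```

```bash
python3 plan.py .377 .273 .145 182.2
```

```text
t 20.88 shift [0.1105 0.2807 0.0026] turn [ 0.  -0.1 -0. ] dist 0.302
```

In the tool's units: 0.268 m / 0.4 = 0.67, 0.244 m / 0.4 = 0.61.

Request:
play_rows(
  motion=[
    [[0.035,0.0875,0,0,0,0],[0.07,0.1775,0,0,0,0],[0.105,0.2675,0,0,0,0],[0.14,0.3575,0,0,0,0],[0.175,0.4475,0,0,0,0],[0.21,0.5325,0,0,0,0],[0.24,0.61,0,0,0,0],[0.2625,0.67,0,0,0,0]],
  ],
)

```text
time_s: 21.55
position: [0.3825, 0.2605, 0.1474]
tcp_rot: [[-0.999, -0.04, -0.002], [-0.04, 0.999, -0.001], [0.002, -0.0, -1.0]]
force: [0.6, 0.4, -1.5]
opening: 0.586
grasp_force: 30.0
```

```bash
python3 plan.py .377 .273 .08 182.2
```

```text
t 21.55 shift [0.0048 0.0127 0.0674] turn [-0.  -0.1  0.1] dist 0.069
```

In the tool's units: 0.0675 m / 0.4 = 0.1688, 0.064 m / 0.4 = 0.16.

Request:
play_rows(
  motion=[
    [[0.0075,0.0175,0.025,0,0,0],[0.0125,0.0313,0.075,0,0,0],[0.0125,0.0313,0.125,0,0,0],[0.0125,0.0313,0.16,0,0,0],[0.0125,0.0313,0.1688,0,0,0],[0.0125,0.0313,0.1688,0,0,0],[0.0125,0.0313,0.1688,0,0,0]],
  ],
)

```text
time_s: 22.13
position: [0.3792, 0.2709, 0.0807]
tcp_rot: [[-0.999, -0.039, -0.001], [-0.039, 0.999, -0.0], [0.001, -0.0, -1.0]]
force: [0.9, 0.4, -0.1]
opening: 0.589
grasp_force: 30.0
```

```bash
python3 plan.py .377 .273 .0375 182.2; python3 -c "
from h import *
c=imaging.capture('side');save(c,'s4.png',(320,270,430,370),5)"
```

```text
t 22.13 shift [0.0021 0.0022 0.0432] turn [-0. -0.  0.] dist 0.043
```

View pics/s4.png

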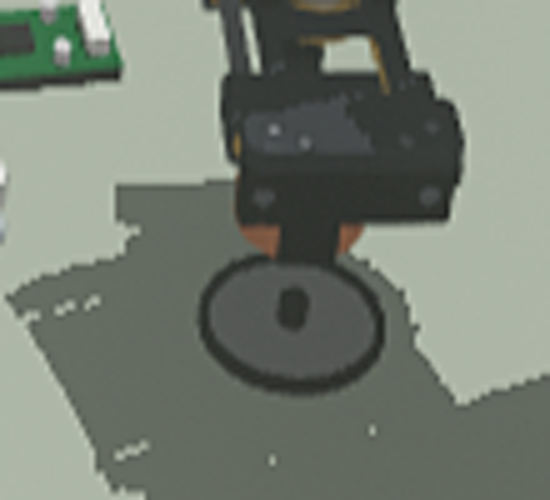

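The choke is level in the fingers at crop (300,225), above its nest with the post at (292,308).

In the tool's units: 0.043 m / 0.4 = 0.1075, 0.001 m / 0.4 = 0.0025.

Request:
play_rows(
  motion=[
    [[0.0025,0.0025,0.03,0,0,0],[0.0038,0.0038,0.065,0,0,0],[0.0038,0.0038,0.0925,0,0,0],[0.0038,0.0038,0.105,0,0,0],[0.0038,0.0038,0.1075,0,0,0],[0.0038,0.0038,0.1075,0,0,0],[0.0038,0.0038,0.1075,0,0,0]],
  ],
)

```text
time_s: 22.77
position: [0.3783, 0.2727, 0.0387]
tcp_rot: [[-0.999, -0.039, 0.001], [-0.039, 0.999, 0.001], [-0.001, 0.0, -1.0]]
force: [0.0, 0.4, -2.2]
opening: 0.594
grasp_force: 30.0
```

```bash
python3 plan.py .377 .273 .0272 182.2
```

```text
t 22.77 shift [0.0013 0.0003 0.0115] turn [0.  0.1 0. ] dist 0.012
```

Request:
play_rows(
  motion=[
    [[0.0025,0,0.005,0,0,0],[0.0025,0,0.01,0,0,0],[0.0025,0,0.015,0,0,0],[0.0025,0,0.0188,0,0,0],[0.0025,0,0.0213,0,0,0],[0.0025,0,0.0238,0,0,0],[0.0025,0,0.0263,0,0,0],[0.0025,0,0.0263,0,0,0]],
  ],
)

```text
time_s: 23.43
position: [0.3767, 0.2725, 0.0273]
tcp_rot: [[-0.999, -0.039, -0.0], [-0.039, 0.999, -0.0], [0.0, -0.0, -1.0]]
force: [-0.3, 0.0, -0.3]
opening: 0.591
grasp_force: 30.0
```

In the tool's units: -0.1 m / 0.4 = -0.25, -0.06 m / 0.4 = -0.15.

Request:
play_rows(
  motion=[
    [[0,0,0.0008,0,0,0],[0,0,0.0008,0,0,0],[0,0,0.0008,0,0,0],[0,0,0.0008,0,0,0],[0,0,-0.0125,0,0,0],[0,0,-0.0625,0,0,0],[0,0,-0.15,0,0,0],[0,0,-0.25,0,0,0]],
  ],
  fingers=0.08,
)

```text
time_s: 24.1
position: [0.3753, 0.2719, 0.1276]
tcp_rot: [[-0.999, -0.039, -0.005], [-0.039, 0.999, -0.002], [0.005, -0.002, -1.0]]
force: [0.3, 0.6, -0.4]
opening: 0.917
grasp_force: 0.0
```

```bash
python3 plan.py .6605 .0025 .14 182.2
```

```text
t 24.1 shift [-0.2744 -0.2802 -0.0132] turn [-0.1 -0.3  0. ] dist 0.392
```

In the tool's units: -0.218 m / 0.4 = -0.545, -0.214 m / 0.4 = -0.535.

Request:
play_rows(
  motion=[
    [[-0.05,-0.05,-0.025,0,0,0],[-0.12,-0.1225,-0.0325,0,0,0],[-0.19,-0.1925,-0.0325,0,0,0],[-0.26,-0.265,-0.0325,0,0,0],[-0.33,-0.335,-0.0325,0,0,0],[-0.4,-0.405,-0.0325,0,0,0],[-0.47,-0.4775,-0.0325,0,0,0],[-0.535,-0.545,-0.0325,0,0,0]],
  ],
)

```text
time_s: 24.77
position: [0.6004, 0.0612, 0.1411]
tcp_rot: [[-0.999, -0.038, 0.001], [-0.038, 0.999, -0.0], [-0.001, -0.0, -1.0]]
force: [1.7, 0.8, -0.3]
opening: 0.919
grasp_force: 0.0
```

```bash
python3 plan.py .6605 .0025 .14 182.2
```

```text
t 24.77 shift [-0.0578 -0.0609  0.0012] turn [-0.  0.  0.] dist 0.084
```

In the tool's units: -0.061 m / 0.4 = -0.1525, -0.058 m / 0.4 = -0.145.

Request:
play_rows(
  motion=[
    [[-0.05,-0.055,0,0,0,0],[-0.1,-0.1075,0,0,0,0],[-0.1375,-0.1425,0,0,0,0],[-0.145,-0.1525,0,0,0,0],[-0.145,-0.1525,0,0,0,0],[-0.145,-0.1525,0,0,0,0],[-0.145,-0.1525,0,0,0,0],[-0.145,-0.1525,0,0,0,0]],
  ],
)

```text
time_s: 25.43
position: [0.658, 0.0058, 0.1406]
tcp_rot: [[-0.999, -0.04, -0.002], [-0.04, 0.999, 0.001], [0.002, 0.001, -1.0]]
force: [0.3, -0.2, -0.5]
opening: 0.918
grasp_force: 0.0
```

```bash
python3 plan.py .6605 .0025 .03 182.2
```

```text
t 25.43 shift [-0.0025 -0.0035  0.1106] turn [ 0.  -0.1  0.1] dist 0.111
```

In the tool's units: 0.1105 m / 0.4 = 0.2763, -0.002 m / 0.4 = -0.005.

Request:
play_rows(
  motion=[
    [[-0.005,-0.0075,0.05,0,0,0],[-0.005,-0.0075,0.1125,0,0,0],[-0.005,-0.0075,0.175,0,0,0],[-0.005,-0.0075,0.2375,0,0,0],[-0.005,-0.0075,0.2675,0,0,0],[-0.005,-0.0075,0.2763,0,0,0],[-0.005,-0.0075,0.2763,0,0,0],[-0.005,-0.0075,0.2763,0,0,0]],
  ],
)

```text
time_s: 26.1
position: [0.6623, 0.0017, 0.0311]
tcp_rot: [[-0.999, -0.04, 0.002], [-0.04, 0.999, -0.0], [-0.002, -0.0, -1.0]]
force: [1.1, -0.2, 0.3]
opening: 0.917
grasp_force: 0.0
```

Request:
play_rows(
  motion=[
    [[0,0,0,0,0,0],[0,0,0,0,0,0],[0,0,0,0,0,0],[0,0,0,0,0,0],[0,0,0,0,0,0],[0,0,0,0,0,0],[0,0,0,0,0,0],[0,0,0,0,0,0]],
  ],
  fingers=0.02,
)

```text
time_s: 26.77
position: [0.6615, 0.0015, 0.03]
tcp_rot: [[-0.999, -0.039, -0.0], [-0.039, 0.999, 0.0], [0.0, 0.0, -1.0]]
force: [0.5, -0.2, 1.4]
opening: 0.398
grasp_force: 0.2
```

In the tool's units: -0.12 m / 0.4 = -0.3, -0.105 m / 0.4 = -0.2625.

Request:
play_rows(
  motion=[
    [[0,0,-0.0375,0,0,0],[0,0,-0.0875,0,0,0],[0,0,-0.15,0,0,0],[0,0,-0.2125,0,0,0],[0,0,-0.2625,0,0,0],[0,0,-0.3,0,0,0],[0,0,-0.3,0,0,0]],
  ],
)

```text
time_s: 27.35
position: [0.6638, 0.0011, 0.1538]
tcp_rot: [[-0.999, -0.039, 0.007], [-0.039, 0.999, -0.001], [-0.007, -0.002, -1.0]]
force: [0.2, 0.6, -0.3]
opening: 0.385
grasp_force: 30.0
```

```bash
python3 plan.py .375 -.2975 .15 182.2
```

```text
t 27.35 shift [ 0.3003 -0.2871  0.0021] turn [-0.1  0.4  0. ] dist 0.415
```

In the tool's units: 0.189 m / 0.4 = 0.4725, -0.181 m / 0.4 = -0.4525.

Request:
play_rows(
  motion=[
    [[0.025,-0.025,0,0,0,0],[0.0675,-0.065,0,0,0,0],[0.125,-0.12,0,0,0,0],[0.1925,-0.185,0,0,0,0],[0.2625,-0.25,0,0,0,0],[0.3325,-0.3175,0,0,0,0],[0.4025,-0.385,0,0,0,0],[0.4725,-0.4525,0,0,0,0]],
  ],
)

```text
time_s: 28.02
position: [0.4778, -0.1873, 0.149]
tcp_rot: [[-0.999, -0.04, -0.002], [-0.04, 0.999, 0.001], [0.001, 0.001, -1.0]]
force: [0.4, -1.0, 0.0]
opening: 0.381
grasp_force: 30.0
```

```bash
python3 plan.py .375 -.2975 .15 182.2
```

```text
t 28.02 shift [ 0.1071 -0.106  -0.0009] turn [ 0.1 -0.1  0.1] dist 0.151
```

Request:
play_rows(
  motion=[
    [[0.0625,-0.0625,0,0,0,0],[0.125,-0.1225,0,0,0,0],[0.1825,-0.18,0.0125,0,0,0],[0.23,-0.2275,0.0375,0,0,0],[0.255,-0.2525,0.075,0,0,0],[0.265,-0.2625,0.1125,0,0,0],[0.2675,-0.265,0.125,0,0,0],[0.2675,-0.265,0.125,0,0,0]],
  ],
)

```text
time_s: 28.68
position: [0.3758, -0.2961, 0.0983]
tcp_rot: [[-0.999, -0.038, -0.003], [-0.038, 0.999, 0.004], [0.003, 0.004, -1.0]]
force: [-1.2, 1.1, 0.4]
opening: 0.387
grasp_force: 30.0
```

Request:
play_rows(
  motion=[
    [[0,0,0,0,0,0],[0,0,0,0,0,0]],
  ],
)

```text
time_s: 28.85
position: [0.3775, -0.2966, 0.1003]
tcp_rot: [[-0.999, -0.04, 0.0], [-0.04, 0.999, -0.0], [-0.0, -0.0, -1.0]]
force: [-0.1, 0.4, -1.2]
opening: 0.381
grasp_force: 30.0
```

```bash
python3 plan.py .375 -.2975 .033 182.2; python3 -c "
from h import *
c=imaging.capture('side');save(c,'s5.png',(310,130,410,210),7)
for X in [(.375,-.2975,.003),(.375,-.2975,.07),(.375,-.2975,.12)]: print((px(c,X)-[310,130])*7)"
```

```text
t 28.85 shift [ 0.0026 -0.0008  0.0673] turn [-0.   0.   0.1] dist 0.067
[360.88982285 463.62261519]
[370.68855266 323.44179947]
[378.34234912 213.94644124]
```

View pics/s5.png

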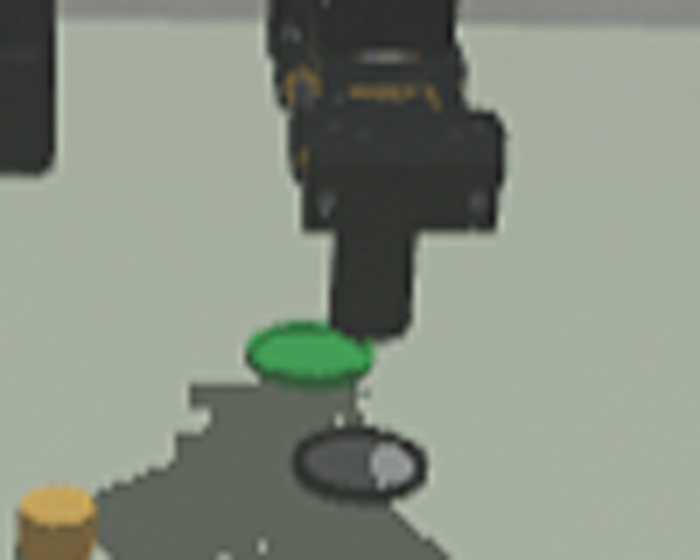

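The black can at crop (371,285), with its lower edge at row 338, hangs centred over the nest. That puts its underside at z≈0.07, as expected, so it has not slipped.

In the tool's units: 0.057 m / 0.4 = 0.1425, 0.055 m / 0.4 = 0.1375.

Request:
play_rows(
  motion=[
    [[0.0025,0,0.0375,0,0,0],[0.005,0,0.0875,0,0,0],[0.005,0,0.125,0,0,0],[0.005,0,0.1375,0,0,0],[0.005,0,0.1425,0,0,0],[0.005,0,0.1425,0,0,0],[0.005,0,0.1425,0,0,0]],
  ],
)

```text
time_s: 29.48
position: [0.3756, -0.2973, 0.0438]
tcp_rot: [[-0.999, -0.04, 0.001], [-0.04, 0.999, -0.001], [-0.001, -0.001, -1.0]]
force: [-0.2, 0.2, -0.7]
opening: 0.384
grasp_force: 30.0
```

```bash
python3 plan.py .375 -.2975 .0333 182.2
```

```text
t 29.48 shift [ 0.0006 -0.0002  0.0105] turn [-0.1  0.1  0.1] dist 0.01
```

In the tool's units: 0.0102 m / 0.4 = 0.0255, 0.0095 m / 0.4 = 0.0238.

Request:
play_rows(
  motion=[
    [[0,0,0.005,0,0,0],[0,0,0.01,0,0,0],[0,0,0.015,0,0,0],[0,0,0.0188,0,0,0],[0,0,0.0213,0,0,0],[0,0,0.0238,0,0,0],[0,0,0.0255,0,0,0],[0,0,0.0255,0,0,0]],
  ],
)

```text
time_s: 30.15
position: [0.3749, -0.297, 0.033]
tcp_rot: [[-0.999, -0.039, -0.0], [-0.039, 0.999, 0.0], [0.0, 0.0, -1.0]]
force: [0.1, 0.8, 2.0]
opening: 0.383
grasp_force: 30.0
```

Touched down (z force −0.7 → +2 N). Releasing and backing off.

In the tool's units: -0.1 m / 0.4 = -0.25, -0.06 m / 0.4 = -0.15.

Request:
play_rows(
  motion=[
    [[0,0,0,0,0,0],[0,0,0,0,0,0],[0,0,0,0,0,0],[0,0,0,0,0,0],[0,0,-0.0125,0,0,0],[0,0,-0.0625,0,0,0],[0,0,-0.15,0,0,0],[0,0,-0.25,0,0,0]],
  ],
  fingers=0.08,
)

```text
time_s: 30.82
position: [0.3739, -0.2957, 0.1327]
tcp_rot: [[-0.999, -0.039, -0.003], [-0.039, 0.999, 0.004], [0.003, 0.004, -1.0]]
force: [-0.1, -0.4, -0.8]
opening: 0.883
grasp_force: 0.0
```

In the tool's units: -0.13 m / 0.4 = -0.325, -0.1 m / 0.4 = -0.25.

Request:
play_rows(
  motion=[
    [[0,0,-0.075,0,0,0],[0,0,-0.15,0,0,0],[0,0,-0.25,0,0,0],[0,0,-0.325,0,0,0],[0,0,-0.325,0,0,0],[0,0,-0.325,0,0,0]],
  ],
)

```text
time_s: 31.32
position: [0.3755, -0.2976, 0.2649]
tcp_rot: [[-0.999, -0.039, 0.003], [-0.039, 0.999, -0.004], [-0.003, -0.004, -1.0]]
force: [-0.0, 0.2, -0.9]
opening: 0.919
grasp_force: 0.0
```

```bash
python3 - <<'E'
from fit import *
c=imaging.capture('side'); save(c,'s6.png',(200,130,440,360),2.5)
T={"heatsink":(.441,-.124),"transformer":(.612,.2476),"capacitor":(.375,-.2975),"choke":(.377,.273),"board":(.48,.1025),"flux_bottle":(.551,0.)}
for n,g in T.items():
    r=fit(n,g,{"side":c},fixz=.003 if n not in("board","flux_bottle") else 0.)
    if r: print(n,((r[0][:2]-g)*1000).round(1),np.degrees(r[0][3]).round(1),round(r[1],3))
E
```

```text
heatsink [ 1.5 -0.2] 1.2 0.006
transformer [0.6 0.5] 154.4 0.009
capacitor [0.5 0.2] 5.4 0.012
choke [-0.4 -0.9] 7.9 0.011
board [1.7 4.5] 184.9 0.157
flux_bottle [1.2 2.7] -1.8 0.18
```

View pics/s6.png

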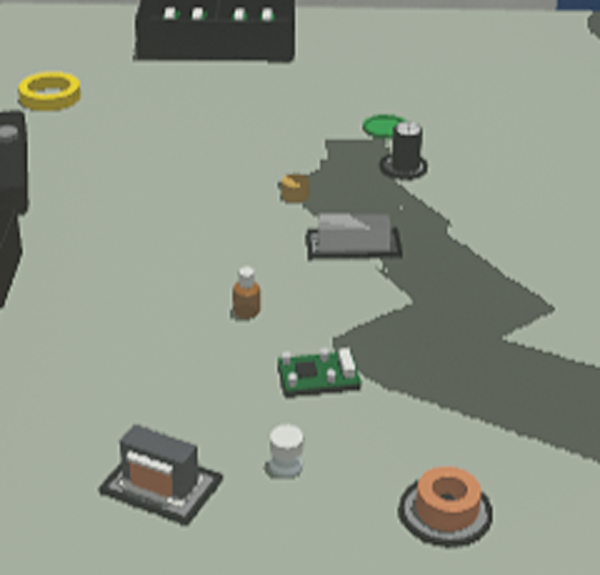

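All four parts stand upright inside their rims: capacitor (407,147), heat sink (355,232), transformer (160,462) and choke (449,497). The fits put each within 2 mm of its nest centre, and the board and bottle have not moved.

```bash
python3 -c "
from rig import bot
print(bot.hand_in())"
```

```text
the job is handed in; nothing more can be done
None
```

The job is handed in: the heat sink, transformer, capacitor and choke each stand upright in their own nests, within about 2 mm of centre by the last camera fit, with the board and flux bottle left alone; the hand-in gave no verdict.

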